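# Swing the lunch tin round the corner of the dish rack

### The job

The square lunch tin stands in front of the dish rack and overlaps the rack's near right-hand corner post. Push it against that post so that it swings a quarter turn round the corner, and leave it flush along the rack's right-hand side, about half of it or more beside the rack, with its orange clip facing the far edge of the bench. Keep the tin standing on the bench, do not lift or tip it, and leave the bowl, egg cup, spoon, salt jar and toothpick dispenser where they are.

Things in the scene. Friction and masses are not known exactly. Their poses are not given: they have to be found in the camera images.
- tin: Loose square aluminium lunch tin, 120 x 120 mm, 60 tall, 0.3 to 0.65 kg. Origin: centre of its underside, z up. At the start its +x face faces the rack's front, 3 to 35 mm off, and its +y edge reaches 15 to 40 mm past the rack's corner. At the end its +x face lies along the rack's right-hand side: a 90 degree turn, counter-clockwise from above. Polished: it slides easily (friction about 0.3).
- clip (a point): Outer face of the tin's orange clip, 34 mm wide, 40 tall, 5 proud, in the middle of the tin's -y face, with a tab over the lid's edge: 65 mm from the tin's centre along its -y axis, 40 mm up.
- rack: Steel dish rack fixed to the bench, 128 mm tall, plates in it to 205 mm. Origin: bench level, outer corner of its near right-hand post (round, 16 mm). x runs from there 260 mm along its right-hand side, away from the robot; y 340 mm along its front, to the left. Rails at 22, 62 and 100 mm height, flush with the posts, make both sides flat fences. 150 mm to its right is clear but for the tin.
- bowl: Green ceramic bowl, 140 mm across, 60 mm tall, loose, origin at the centre of its underside. A bystander.
- egg_cup: Orange silicone egg cup standing upright, 52 mm across, 65 mm tall, loose, origin at the centre of its underside. A bystander.
- dispenser: White round push dispenser of toothpicks, 52 mm across, 99 mm tall, loose, origin at the centre of its underside. A bystander.
- salt_jar: Glass salt jar with white cap, 60 mm across, 90 mm tall, loose, origin at the centre of its underside. A bystander.
- spoon: Steel spoon lying on the bench, loose, under 200 mm long. A bystander.
There are look-alikes about, which are no part of the job. Of the things shaped like the tin, the aluminium one is meant.

How it is judged (in metres and radians):
On the way:
1. the tin, partly turned (25 to 65 degrees relative to the rack), is pressed against the rack's corner post (angle between the x axis of tin and the x axis of rack, either way round between 0.436 and 1.134 rad and contact force between tin and rack above 0.3 N), for 0.05 s.
At the end, for the whole second after the job is handed in: The tin stands still and upright on the bench, its former +x face along the rack's right-hand side within 0.1 rad, at most 8 mm off it at the corner post, its centre from 15 mm short of that corner to 200 mm beyond it along the side, the clip facing the far edge of the bench (angle between the x axis of tin and the y axis of rack, either way round below 0.1 rad and x of rack in the frame of tin between 0.05 and 0.068 m and x of tin in the frame of rack between -0.015 and 0.2 m and angle between tin's own z axis and vertical below 0.05 rad and height (world z) of tin below 0.005 m and linear speed of tin below 0.01 m/s); the robot touches nothing.
It fails at once if the tin is tipped by more than 0.2 rad (angle between tin's own z axis and vertical above 0.2 rad).
It fails at once if the tin is lifted more than 15 mm (height (world z) of tin above 0.015 m).
It fails at once if the bowl, egg cup, spoon, salt jar or dispenser is moved more than 25 mm (distance of any of bowl, egg_cup, dispenser, salt_jar, spoon from where it was at the start of the episode above 0.025 m).
It also fails if it takes over 67 s, if anything falls off the work surface, if the arm or the gripper's body presses on something with over 40 N, if the wrist force passes 120 N, or if a joint passes its speed limit or range.

### The arm

A 6-joint arm with a two-finger parallel gripper is mounted at the origin on the work surface. World frame = base frame: x ahead of the robot, y to its left, z up, the work surface at z = 0. Lengths are in mm, angles in degrees, forces in N, time in s.
With the tool pointing down it reaches from about 325 to 875 mm from the base axis. Payload 4.4 kg.
Tool frame: the origin (TCP) lies on the centre line of the jaws, within the pads' length; the fingertips stand 22 mm ahead of it and the grasp point (between the pads) lies 3 mm ahead of it; z points along the fingers, y is the line along which they close (so a half turn about z gives the same grasp; the last joint's range is limited). The gripper opens to 85 mm and grips with 20 to 120 N. Pads are 22 mm wide; open, the fingers measure 114 mm over their backs; the gripper's body (76 mm by 85 mm) begins 54 mm behind the grasp point. The pads swing forward as they close: fully open they stand 13 mm farther back than shut.
Start: joints at [-78.581, 11.837, 88.321, -0, 79.842, -8.623], TCP at [197.046, -540.185, 253.282] pointing down, gripper open.
Joint ranges: [-156.59, 156.59], [-49.26, 127.26], [12.9, 141.05], [-63.56, 243.56], [4.71, 150.69], [-161.64, 161.64]. Speed limits (degrees/s): [159.86, 159.86, 180, 180, 180, 180].

### API

Orientations are given as [roll, pitch, yaw] about the fixed x, y, z axes, in that order (R = Rz(yaw) Ry(pitch) Rx(roll)).
In Python, from station import ctrl gives the robot as it stands. The module is installed in compiled form; this text tells all that it offers.
- The arm moves only by the shell command python3 -m creep 'ROWS' [OPENING] [FORCE]. ROWS is JSON, one flat list of numbers, 4 for each row, row after row: the shift along the world's x, y, z in cm, then the turn about the world's z in rad. A call has 1 to 20 rows; each row shifts and turns the commanded pose from where the row before left it; what a row does not reach is not made up. A row lasts 1/8 s, in which the tool goes at most 62.5 mm and 10.7 degrees, less where a joint would pass 70% of its speed; a pose out of reach is approached as far as the arm can. A call is refused whole if a number of a shift passes 6.25 or a number of a turn 0.188, either way. A call with a gripper value outside its range is refused whole. OPENING is the opening, from 0 (shut) to 1 (fully open), set as the call begins (- or left out, the last holds). The fingers move at their own pace and stop on an object; FORCE is the grip in N (left out, the last holds). Time passes only in rows, so rows that do not move let the fingers close. It gives the time, the measured TCP pose, the force, the opening and the grip force at its end, in the units of the state.
- ctrl.state(): the state, without advancing time (a new reading comes with each control period).
- ctrl.get_image(name): name is "scene" or "side" or "wrist"; returns a dict with "color" (384x512x3 uint8, red, green, blue), "depth" (384x512 float32, mm along the optical axis (not along the pixel's ray), 0 where there is no reading), "camera_matrix" (3x3 intrinsics, pixels), "k1" (the pictures are not rectified: a ray, as slopes to the right and down, at radius r is drawn at 1 + k1 r^2 times it, then the intrinsics apply), "world_to_cam" (4x4, takes a point from world to camera coordinates). Camera axes: x right, y down, z forward; pixel columns grow to the right and rows downward; lengths in mm; the calibration is good to about 2 mm. A picture is of the moment at which its call begins.
- ctrl.job_done(): hands the job in; it is judged then, once.
Trained networks look in a picture, given as the dict that the camera call returned (one of the last four; its "shot" number tells which), for a name from the list of things; names that differ only in an ending like _2 or _b are one class to them, and where a whole thing is asked for, a point or a joint stands for the part that bears it (a point fixed in the world has none). Each returns a list of dicts, best first, with "score" (0 to 1); they miss things now and then, are a little off and sometimes report something else, mostly with a low value. They report only what shows in the picture. A call takes as long as a camera call. They do not tell look-alikes from the thing itself.
- ctrl.boxes_of(target, picture): "xyz" ([x, y, z] in mm, in world coordinates, good to about 4 mm: the middle of the surface that is visible of it).
The state is a dict: "clock": time; "joint_positions": joint angles; "dq": joint speeds; "effort": joint torques, N m; "tcp_pos": TCP position; "eef_rot": TCP orientation; "force": force on the tool from outside, world axes, zero at the start; "ft_torque": the same for the moment, N m; "grip_width": finger opening in mm; "gripper_force": force on a finger pad.
Only numpy, scipy, OpenCV 4.12 (cv2) and the standard library are available. Lean on these libraries where they do the work, as an engineer would, in place of code of your own. Each camera call takes 0.05 s, during which the arm holds its last target. There are 200 camera calls.

## Working session

There is one attempt and no reset: what is moved stays moved. The work goes in short steps, Python scripts to look and compute and a shell command to move; the robot and the scene stay as the last step left them, time stands still between calls to the robot, and variables do not carry over. Pictures are saved under pics/ and viewed, at most 10 in all, crops included, and the job is handed in when it is done.

```bash
mkdir -p pics; cat > h.py <<'E'
import numpy as np, cv2
from station import ctrl
def save(p,n): cv2.imwrite('pics/'+n,cv2.cvtColor(p['color'],cv2.COLOR_RGB2BGR))
def unproj(p,u,v,z=None,d=None):
    """pixels -> world; on plane height z, or with depth d"""
    K=np.array(p['camera_matrix']);T=np.array(p['world_to_cam']);R=T[:3,:3];t=T[:3,3]
    u=np.atleast_1d(np.float64(u));v=np.atleast_1d(np.float64(v))
    q=cv2.undistortPoints(np.stack([u,v],-1)[:,None],K,np.array([p['k1'],0,0,0.]))[:,0]
    r=np.c_[q,np.ones(len(q))]
    c=-R.T@t; w=r@R
    if z is not None: s=(z-c[2])/w[:,2]
    else: s=d
    return c+w*np.reshape(s,(-1,1))
E
python3 - <<'E'
from h import *
for c in ['scene','side']:
    p=ctrl.get_image(c); save(p,c+'0.png')
    for n in ['tin','clip','rack','bowl','egg_cup','dispenser','salt_jar','spoon']:
        print(c,n,[(np.round(b['xyz']).tolist(),round(b['score'],2)) for b in ctrl.boxes_of(n,p)])
im=np.hstack([cv2.imread('pics/scene0.png'),cv2.imread('pics/side0.png')])
print(ctrl.state())
E
```

```text
scene tin [([774.0, -275.0, 57.0], 0.97), ([576.0, 380.0, 58.0], 0.81), ([541.0, -75.0, 58.0], 0.75), ([389.0, 87.0, 61.0], 0.58), ([361.0, -196.0, 57.0], 0.57), ([538.0, -423.0, 77.0], 0.51)]
scene clip [([535.0, -83.0, 61.0], 0.98), ([770.0, -275.0, 56.0], 0.91), ([360.0, -191.0, 60.0], 0.88), ([574.0, 378.0, 56.0], 0.86), ([385.0, 85.0, 57.0], 0.67)]
scene rack [([777.0, 105.0, 108.0], 0.76)]
scene bowl [([298.0, 332.0, 31.0], 0.7)]
scene egg_cup [([385.0, -382.0, 43.0], 0.51)]
scene dispenser [([597.0, -374.0, 67.0], 0.77)]
scene salt_jar [([536.0, -424.0, 74.0], 0.68)]
scene spoon [([480.0, -534.0, 10.0], 0.73)]
side tin [([309.0, -222.0, 61.0], 0.96), ([346.0, 52.0, 54.0], 0.9), ([722.0, -308.0, 58.0], 0.75), ([495.0, -68.0, 61.0], 0.68)]
side clip [([311.0, -222.0, 60.0], 0.92), ([346.0, 47.0, 55.0], 0.91), ([542.0, 351.0, 50.0], 0.82), ([495.0, -67.0, 66.0], 0.76), ([722.0, -307.0, 54.0], 0.7)]
side rack [([699.0, 92.0, 70.0], 0.96), ([321.0, 310.0, 34.0], 0.7)]
side bowl [([321.0, 308.0, 34.0], 0.7)]
side egg_cup [([368.0, -398.0, 46.0], 0.59), ([492.0, -71.0, 61.0], 0.31)]

[... 153 characters left out ...]
.0], 0.83)]
{'clock': 0.9, 'joint_positions': array([-7.85807181e+01,  1.18356489e+01,  8.83215434e+01, -8.95800054e-04,
        7.98431977e+01, -8.62265104e+00]), 'dq': array([ 0.09282349,  0.00723023, -0.02673336,  0.03158577, -0.03565906,
        0.04887449]), 'effort': array([-1.44724603e-03, -3.83048272e+01, -2.91973025e+01, -9.47084322e-05,
        7.74537839e-04,  1.62204014e-05]), 'tcp_pos': array([ 197.0442267 , -540.17719594,  253.29731016]), 'eef_rot': array([-1.79999482e+02,  8.13311727e-04,  2.00420909e+01]), 'force': array([-0.00808162, -0.32733724,  0.11852885]), 'ft_torque': array([-0.00691146, -0.02051123,  0.03976186]), 'gripper_force': 0.0, 'grip_width': 85.55010216488463}
```

View pics/scene0.png

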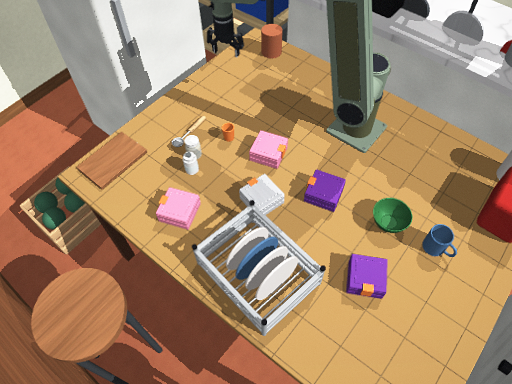

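View pics/side0.png

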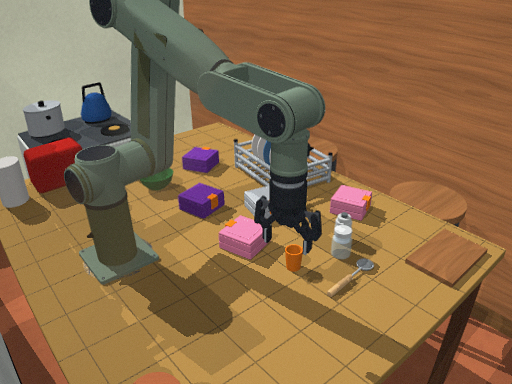

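The scene picture shows five tin-like boxes: pink at (268,148) and (178,207), purple at (325,188) and (367,275), and aluminium at (262,193), in front of the rack's near right corner post at about (255,210). I choose the aluminium one and check it in a close crop.

```bash
python3 - <<'E'
from h import *
im=cv2.imread('pics/scene0.png')
cv2.imwrite('pics/crop.png',cv2.resize(im[165:335,185:335],None,fx=5,fy=3.5*1,interpolation=cv2.INTER_CUBIC)[:595])
E
```

```text
(no output)
```

View pics/crop.png

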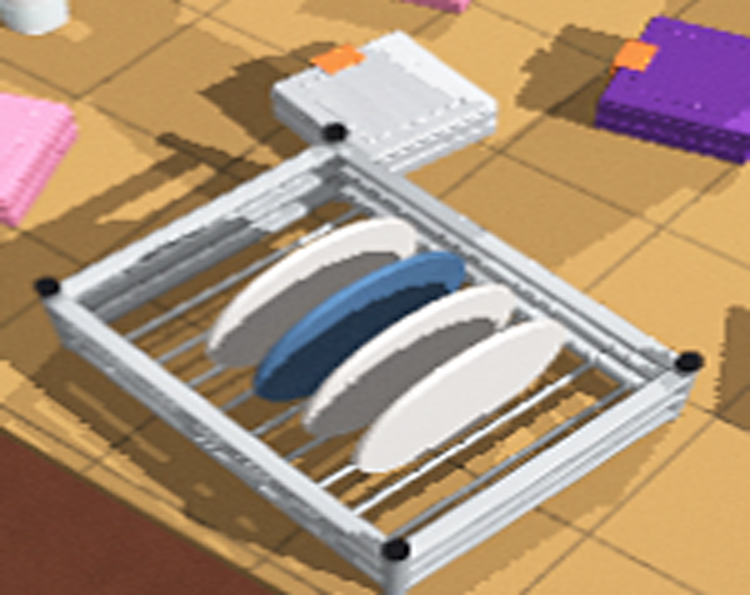

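The crop shows the aluminium tin with its orange clip at about (252,181) full-frame, its top corners at (265,174), (284,194) and (240,190), and the rack post caps at (252,203), (195,247), (323,268) and (264,322). The choice holds.

```bash
cat >> h.py <<'E'
def rackpose(p,caps,z=128):
    c=unproj(p,*caps.T,z=z)[:,:2]  # near right, far right, near left (post centres)
    ex=c[1]-c[0]; ey=c[2]-c[0]
    a=np.arctan2(ex[1],ex[0]); b=np.arctan2(-ey[0],ey[1]); th=(a+b)/2
    R=np.array([[np.cos(th),-np.sin(th)],[np.sin(th),np.cos(th)]])
    print('len',np.linalg.norm(ex),np.linalg.norm(ey),'ang',np.degrees([a,b]))
    return c[0]+R@[-8,-8],th
E
python3 - <<'E'
from h import *
p=ctrl.get_image('scene')
S=lambda a:(np.array(a)+.5)/[5,3.5]+[185,165]-.5
caps=S([[335,132],[48,287],[688,362]])
o,th=rackpose(p,caps); print('rack',o,np.degrees(th))
q=S([[400,32],[497,100],[275,88]]); c=unproj(p,*q.T,z=60)[:,:2]; print('tin corners',c)
d=c[1]-c[0]; e=c[2]-c[0]; print('len',np.linalg.norm(d),np.linalg.norm(e),'yaws',np.degrees([np.arctan2(d[1],d[0])-np.pi/2,np.arctan2(e[1],e[0])]))
cen=(c[1]+c[2])/2;print('cen',cen)
R=np.array([[np.cos(th),-np.sin(th)],[np.sin(th),np.cos(th)]]); print('tin in rack',(cen-o)@R)
D=np.array(p['depth'])
# depth-based top surface
T=p['world_to_cam']
vv,uu=np.mgrid[165:235,230:300]; w=unproj(p,uu.ravel(),vv.ravel(),d=D[vv,uu].ravel())
m=(abs(w[:,2]-60)<5)&(np.linalg.norm(w[:,:2]-cen,axis=1)<100)
r=cv2.minAreaRect(w[m][:,:2].astype(np.float32)); print(r,m.sum(),w[m][:,2].mean())
E
```

```text
len 243.00590644885702 322.8944083245239 ang [-8.35066485 -8.57262269]
rack [613.52493698 -61.30343534] -8.461643769861048
tin corners [[ 463.20132628 -126.31039507]
 [ 487.28029679  -17.57266794]
 [ 576.00810079 -151.92096665]]
len 111.37185517092001 115.67743838714836 yaws [-12.486136   -12.79106513]
cen [531.64419879 -84.74681729]
tin in rack [-77.53980283 -35.23671979]
((540.031005859375, -90.32505798339844), (129.3912811279297, 134.23800659179688), 74.27510070800781) 780 60.74624637495473
```

```bash
python3 -m creep '[2.43,4.7,0,-0.054,2.43,4.7,0,-0.054,2.43,4.7,0,-0.054,2.43,4.7,0,-0.054,2.43,4.7,0,-0.054,2.43,4.7,0,-0.054,2.43,4.7,0,-0.054,2.43,4.7,0,-0.054,2.43,4.7,0,-0.054,2.43,4.7,0,-0.054,0,0,-5,0,0,0,-5,0]'
python3 - <<'E'
from h import *
s=ctrl.state(); print(s['tcp_pos'],s['eef_rot'])
p=ctrl.get_image('wrist'); save(p,'w1.png')
E
```

```text
clock: 2.45
tcp_pos: [441.3, -69.5, 153.2]
eef_rot: [180.0, -0.2, -10.8]
force: [-0.2, 0.7, -1.0]
grip_width: 85.2
gripper_force: 0.0
[441.30746118 -69.47885352 153.16523672] [179.95997285  -0.20618037 -10.75004477]
```

View pics/w1.png

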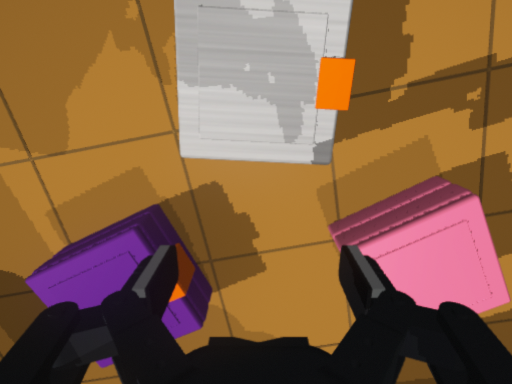

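The wrist picture shows the aluminium tin's near edge running from (181,157) to (330,162). The pink tin's corner at (332,228) and the purple one's at (210,290) are near the finger paths, so I measure them.

```bash
python3 - <<'E'
from h import *
p=ctrl.get_image('wrist')
n=['tinNL','tinNR','clipNear','clipFar']
print('tin60',unproj(p,[181,330,349,354],[157,162,110,59],z=60).round(1).tolist())
print('pink, purple 60',unproj(p,[345,475,505,172,183],[248,198,300,278,230],z=60).round(1).tolist())
print('purple low',unproj(p,[212,205,157],[290,320,208],z=20).round(1).tolist(), 'pinklow',unproj(p,[331,438],[230,180],z=10).round(1).tolist())
E
```

```text
tin60 [[482.0, -18.7, 60.0], [457.5, -126.7, 60.0], [492.3, -143.7, 60.0], [524.2, -149.5, 60.0]]
pink, purple 60 [[382.2, -131.3, 60.0], [408.0, -233.6, 60.0], [303.8, -264.9, 60.0], [380.4, 18.4, 60.0], [423.4, -3.6, 60.0]]
purple low [[331.5, 1.4, 20.0], [294.2, 18.4, 20.0], [432.1, 29.8, 20.0]] pinklow [[372.7, -130.8, 10.0], [406.6, -235.1, 10.0]]
```

```bash
python3 -m creep '[0,0,-4,-0.035,0,0,-4,0,0,0,-3,0,0,0,-1.3,0,0,0,0,0]'
cat >> h.py <<'E'
O=np.array([613.5,-61.3]);TH=np.radians(-8.46)
rot=lambda a:np.array([[np.cos(a),-np.sin(a)],[np.sin(a),np.cos(a)]])
def tool(phi,s,D):
    "TCP world xy for tin angle phi (deg rel. rack), post at tin-y s, pusher D behind post centre"
    f=np.radians(phi);n=np.array([np.cos(f),np.sin(f)]);t=np.array([-n[1],n[0]])
    return O+rot(TH)@(8-D*n-s*t)
def plan(start,yaw,keys):
    x=np.array(start)
    for phi,s,D in keys:
        g=tool(phi,s,D);y=phi-8.46
        print(phi,s,'goal',g.round(),'d_cm',((g-x)/10).round(2),'turn',round(np.radians(y-yaw),3));x,yaw=g,y
E
python3 - <<'E'
from h import *
s=ctrl.state();print(s['tcp_pos'],s['eef_rot'],s['force'])
ph=[-4,2,8,14,20,26,32,38,44,50,56,62,68,74,80,86]
plan(s['tcp_pos'][:2],s['eef_rot'][2],[(f,48-(f+4)*.3,140) for f in ph])
E
```

```text
clock: 3.18
tcp_pos: [440.7, -70.6, 30.9]
eef_rot: [180.0, -0.0, -12.9]
force: [-0.5, 0.0, 0.3]
grip_width: 85.0
gripper_force: 0.0
[440.70699694 -70.58706278  30.92687521] [ 1.79998062e+02 -2.69205618e-02 -1.29240625e+01] [-0.46624732  0.03882956  0.34943856]
-4 48.0 goal [476. -71.] d_cm [ 3.48 -0.06] turn 0.008
2 46.2 goal [478. -85.] d_cm [ 0.27 -1.35] turn 0.105
8 44.4 goal [482. -98.] d_cm [ 0.4  -1.31] turn 0.105
14 42.6 goal [ 487. -110.] d_cm [ 0.51 -1.26] turn 0.105
20 40.8 goal [ 494. -123.] d_cm [ 0.62 -1.21] turn 0.105
26 39.0 goal [ 501. -134.] d_cm [ 0.73 -1.14] turn 0.105
32 37.2 goal [ 509. -145.] d_cm [ 0.82 -1.06] turn 0.105
38 35.4 goal [ 518. -154.] d_cm [ 0.91 -0.98] turn 0.105
44 33.6 goal [ 528. -163.] d_cm [ 1.   -0.89] turn 0.105
50 31.8 goal [ 539. -171.] d_cm [ 1.07 -0.79] turn 0.105
56 30.0 goal [ 550. -178.] d_cm [ 1.13 -0.69] turn 0.105
62 28.2 goal [ 562. -184.] d_cm [ 1.19 -0.58] turn 0.105
68 26.400000000000002 goal [ 574. -189.] d_cm [ 1.23 -0.47] turn 0.105
74 24.6 goal [ 587. -192.] d_cm [ 1.26 -0.36] turn 0.105
80 22.8 goal [ 600. -195.] d_cm [ 1.29 -0.24] turn 0.105
86 21.0 goal [ 613. -196.] d_cm [ 1.3  -0.12] turn 0.105
```

```bash
python3 -m creep '[0.7,0,0,0,0.7,0,0,0,0.6,0,0,0,0.5,0,0,0,0.5,0,0,0,0.3,0,0,0,0,0,0,0]'
```

```text
clock: 4.05
tcp_pos: [473.4, -70.2, 30.2]
eef_rot: [-180.0, -0.0, -12.9]
force: [-1.4, 0.5, 0.3]
grip_width: 85.2
gripper_force: 0.2
```

```bash
python3 -m creep '[0.2,0,0,0,0.2,0,0,0,0,0,0,0]'
python3 - <<'E'
from h import *
p=ctrl.get_image('scene'); save(p,'s2.png')
im=cv2.imread('pics/s2.png');cv2.imwrite('pics/s2c.png',cv2.resize(im[130:260,180:340],None,fx=4,fy=4))
E
```

```text
clock: 4.42
tcp_pos: [474.4, -69.6, 29.4]
eef_rot: [180.0, 0.3, -12.9]
force: [-6.9, 0.3, 2.0]
grip_width: 85.4
gripper_force: 1.7
```

View pics/s2c.png

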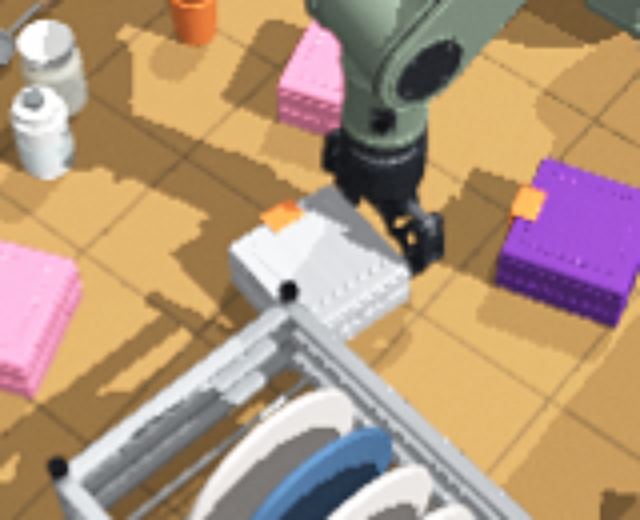

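The tin now rests against the post at crop (288,290), with the pusher behind it and 7 N of contact force. I start the swing.

```bash
python3 -m creep '[0.1,-0.65,0,0.052,0.15,-0.7,0,0.052,0.2,-0.65,0,0.052,0.2,-0.65,0,0.052,0.25,-0.65,0,0.052,0.26,-0.62,0,0.052,0.3,-0.6,0,0.052,0.32,-0.6,0,0.052]'
python3 - <<'E'
from h import *
p=ctrl.get_image('scene'); save(p,'s3.png')
im=cv2.imread('pics/s3.png');cv2.imwrite('pics/s3c.png',cv2.resize(im[130:260,180:340],None,fx=4,fy=4))
E
```

```text
clock: 5.48
tcp_pos: [491.7, -121.8, 29.4]
eef_rot: [-179.9, 0.4, 11.1]
force: [-8.5, -4.1, 3.5]
grip_width: 85.4
gripper_force: 2.7
```

View pics/s3c.png

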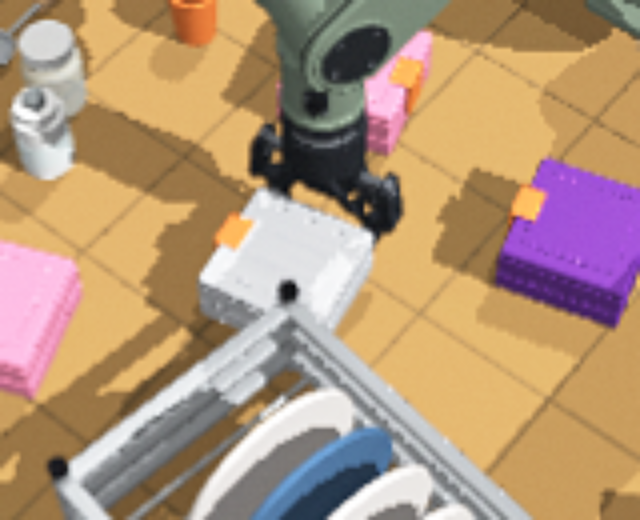

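The tin has turned about 20° and follows the pusher, still touching the post at crop (288,290). I continue the arc.

```bash
python3 -m creep '[0.36,-0.57,0,0.052,0.37,-0.57,0,0.052,0.41,-0.53,0,0.052,0.41,-0.53,0,0.052,0.45,-0.49,0,0.052,0.46,-0.49,0,0.052,0.5,-0.45,0,0.052,0.5,-0.44,0,0.052,0.53,-0.4,0,0.052,0.54,-0.39,0,0.052]'
python3 - <<'E'
from h import *
p=ctrl.get_image('scene'); save(p,'s4.png')
im=cv2.imread('pics/s4.png');cv2.imwrite('pics/s4c.png',cv2.resize(im[130:260,180:340],None,fx=4,fy=4))
E
```

```text
clock: 6.78
tcp_pos: [537.7, -173.4, 29.5]
eef_rot: [-180.0, 0.4, 40.9]
force: [-7.8, -11.0, -1.0]
grip_width: 85.5
gripper_force: 3.9
```

View pics/s4c.png

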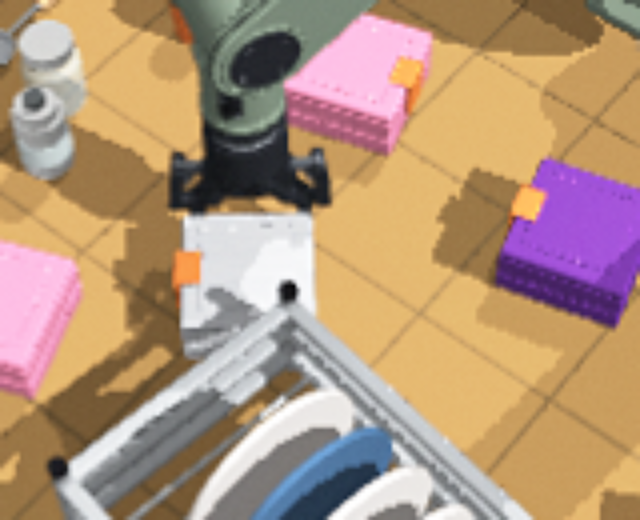

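At about 50° the tin is flat against the pusher and pressing the post, with its clip at crop (187,270). I finish the arc.

```bash
python3 -m creep '[0.56,-0.35,0,0.052,0.57,-0.34,0,0.052,0.59,-0.29,0,0.052,0.6,-0.29,0,0.052,0.61,-0.24,0,0.052,0.62,-0.23,0,0.052,0.63,-0.18,0,0.052,0.63,-0.18,0,0.052,0.64,-0.12,0,0.052,0.65,-0.12,0,0.052,0.65,-0.06,0,0.052,0.65,-0.06,0,0.052,0.65,0,0,0.04,0.65,0.1,0,0.04,0,0.1,0,0,0,0,0,0]'
python3 - <<'E'
from h import *
p=ctrl.get_image('scene'); save(p,'s5.png')
im=cv2.imread('pics/s5.png');cv2.imwrite('pics/s5c.png',cv2.resize(im[130:260,160:320],None,fx=4,fy=4))
E
```

```text
clock: 8.82
tcp_pos: [626.8, -198.6, 30.5]
eef_rot: [179.9, 0.6, 81.2]
force: [-3.4, -13.7, -2.1]
grip_width: 85.5
gripper_force: 6.6
```

View pics/s5c.png

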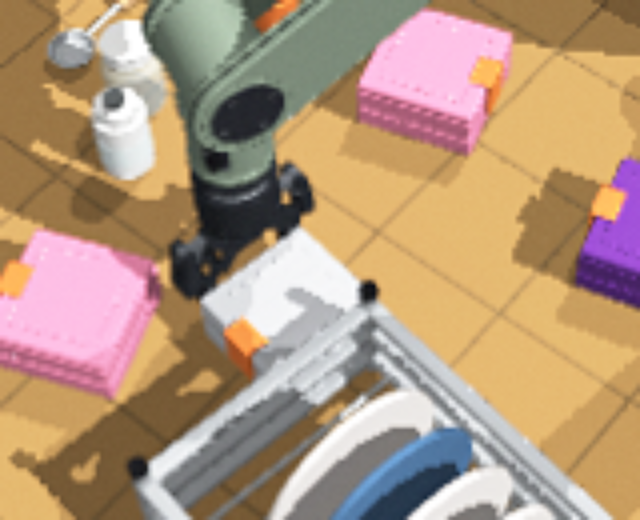

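The tin lies along the rack's right side with its clip, at crop (245,345), facing the far edge. I back off, lift and measure.

```bash
python3 -m creep '[-0.05,-0.4,0,0,-0.1,-0.6,0,0,-0.15,-1,0,0,-0.2,-1.5,0,0,0,0,4,0,0,0,6,0,0,0,6,0,-4,-3,3,0,-5,-2,0,0,-5,-2,0,0,0,0,0,0]'
python3 - <<'E'
from h import *
p=ctrl.get_image('scene'); save(p,'s6.png')
im=cv2.imread('pics/s6.png');cv2.imwrite('pics/s6c.png',cv2.resize(im[160:250,190:290],None,fx=6,fy=6,interpolation=cv2.INTER_CUBIC))
print([(b['xyz'],b['score']) for b in ctrl.boxes_of('tin',p)])
E
```

```text
clock: 10.25
tcp_pos: [479.0, -299.1, 220.2]
eef_rot: [-179.9, 0.0, 80.8]
force: [-0.2, 0.9, -0.1]
grip_width: 85.6
gripper_force: 0.0
[([653.0, -136.6, 62.1], 0.93), ([574.6, 381.6, 57.7], 0.86), ([773.8, -274.1, 59.2], 0.81), ([363.1, -196.8, 56.9], 0.73), ([389.8, 85.6, 60.2], 0.57)]
```

View pics/s6c.png

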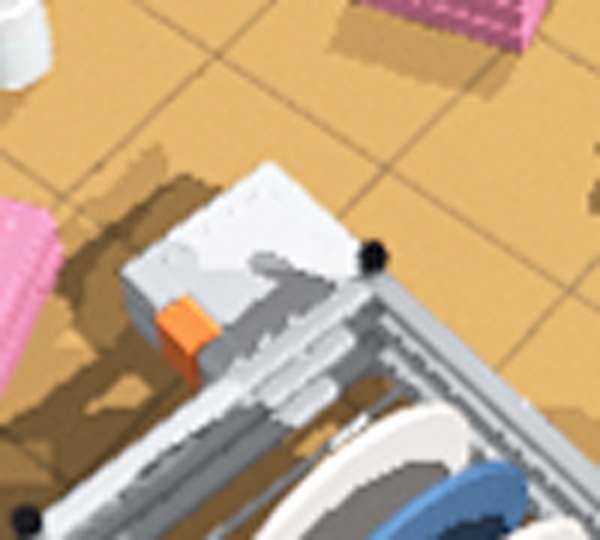

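The crop shows the tin beside the rack, with its outer lid edge from (270,160) to (122,272), its near edge running to the post at (365,252) and its clip on the far side at (190,335). I check the angle and gap.

```bash
python3 - <<'E'
from h import *
p=ctrl.get_image('scene')
q=(np.array([[270,162],[124,270],[360,250],[188,300],[214,330]])+.5)/6+[190,160]-.5
w=unproj(p,*q.T,z=60)[:,:2]; r=(w-O)@rot(TH); print(r.round(1)); d=r[1]-r[0]; print('angle',np.degrees(np.arctan2(d[1],d[0])),np.linalg.norm(d))
# depth points of the outer lid edge: fit line to the boundary
D=np.array(p['depth']);vv,uu=np.mgrid[165:230,205:260];w=unproj(p,uu.ravel(),vv.ravel(),d=D[vv,uu].ravel())
x=(w[:,:2]-O)@rot(TH);m=(abs(w[:,2]-60)<6)&(x[:,1]<0)&(x[:,1]>-140)&(x[:,0]>-40)&(x[:,0]<140)
x=x[m];b=np.array([[a,x[(x[:,0]>a-4)&(x[:,0]<a+4),1].min()] for a in range(0,90,8)]);k=np.polyfit(*b.T,1)
print('slope deg',np.degrees(np.arctan(k[0])),'y@0',k[1],'xrange',x[:,0].min(),x[:,0].max())
E
```

```text
[[ -19.6 -118.2]
 [  94.2 -117.9]
 [ -17.5  -33.8]
 [  79.6  -76.2]
 [  81.5  -50.1]]
angle 0.1545204940245156 113.78220379241012
slope deg -0.8611996249180685 y@0 -118.10273257891981 xrange -20.063098277484084 105.18400156993518
```

```bash
python3 -c "
from station import ctrl
print(ctrl.job_done())"
```

```text
the job is handed in; nothing more can be done
None
```

The tin was swung a quarter turn round the corner post and handed in. The last measurement had it flush along the rack's right-hand side (angle within 1°, almost no gap), its centre about 38 mm past the corner and the clip facing the far edge; the hand-in gave no verdict.

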